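Check a pendulum angle gauge on a sprung stud

TASK

Slide the green wound roll straight up off the upright stud and stand it on its end on the worktop, clear of the test stand. Then take the pendulum angle gauge by its blue handle, gently set the middle of its foot on the brass stud so that the stud is pressed partly down into its spring (not to its stop), and rock the gauge until its swinging black pointer settles in line with the red mark on its dial. Finish holding it still like that in the gripper, on the stud, and leave the other things where they are.

Things in the scene. Friction and masses are not known exactly. Their poses are not given: they have to be found in the camera images.
- stand: fixed test stand: grey plate 100x100x12 mm on the worktop with a fixed steel collar (20 mm across, top 34 mm above the worktop) in its middle; the brass stud slides upright in the collar. Origin: centre of the plate's underside, on the stud's axis. Its x axis points away from the robot at yaw 0.
- stud (a joint): how far the brass stud is pressed down, m: 0 fully up, 0.016 at its stop; spring 600 N/m (it sinks about 0.3 mm by its own weight, and about 4 mm under the gauge's weight alone). Keep it between 0.0025 and 0.0135 while the gauge is held on it (aim for 0.008).
- stud_tip (a point): top of the stud's rounded, lopsided head (15 mm across, 58 mm above the worktop when the stud is up); moves with the stud.
- reel: green wound roll on a cardboard core, loose (about 70 g), at first on the stand's plate round collar and stud: 50 mm outside diameter, 52 mm high, bore 28 mm; its top is at 64 mm, 6 mm above the stud. Origin: centre of its lower end; z along its axis. The front strip of the worktop before the large centrifuge (about x 0.45, y 0.13) is free to put it on.
- gauge: pendulum angle gauge, loose (about 225 g), at first standing on the worktop: aluminium foot 30 (x) by 90 (y) by 8 mm; round dial 83 mm across, centred 48 mm above the underside, x from -18 to 11 mm; blue handle 22 (x) by 24 (y) mm, from 91 to 130 mm above the underside. Origin: centre of the foot's underside; z up; the dial looks along -x (toward the robot at yaw 0).
- gauge_foot (a point): centre of the underside of the gauge's foot, same axes as the gauge.
- gauge_grip (a point): point in the blue handle 115 mm above the foot's underside, where to put the TCP (fingers on either pair of sides).
- pointer (a joint): angle of the black pointer against the gauge, rad; 0 at the dial's top, positive toward the gauge's +y side (the left seen by the robot). A weight keeps it upright: it swings freely and settles in about 1.5 s. Turning the gauge by +a about its own x axis (top leaning to -y, to the right) raises the value by a.
- mark (a joint): angle of the red mark on the dial, rad, same zero and sense as the pointer, 0.14 to 0.36; stiff, stays as it is set. The pointer is on the mark when both values agree.
- pointer_tip (a point): tip of the black pointer, 26 mm from the dial's centre; its z axis points from the dial's centre to the tip.
- mark_tip (a point): inner end of the red mark, 26 mm from the dial's centre, 12 mm long outwards; its z axis points from the dial's centre to the mark.
- bottle_amber: amber bottle with black cap, 48 mm across, 92 tall, loose bystander, to be left where it is. Origin: centre of its underside.
- petri: petri dish, 59 mm across, 14 tall, loose bystander, to be left where it is. Origin: centre of its underside.
- vial: glass vial with white cap and pink filling, 22 mm across, 50 tall, loose bystander, to be left where it is. Origin: centre of its underside.
- timer: white bench timer, 64x66x18 mm, loose bystander, to be left where it is. Origin: centre of its underside.
Mind the look-alikes: they are no part of the job. There is more than one size of the reel; the one meant has the size given above.

How it is judged:
By the outcome, as a careful person would: the job done as asked, in the order asked, and still so for the second after the job is handed in, while the arm keeps its last pose, push and grip.
It also fails if it takes over 61 s, if anything falls off the work surface, if the arm or the gripper's body presses on something with over 40 N, if the wrist force passes 120 N, or if a joint passes its speed limit or range.

ROBOT

A 7-joint arm with a two-finger parallel gripper is mounted at the origin on a cart in front of the work surface, level with it; the furniture and walls round the work are solid. World frame = base frame: x ahead of the robot, y to its left, z up, the work surface at z = 0. Lengths are in m, angles in rad, forces in N, time in s.
With the tool pointing down it reaches from about 0.4 to 0.85 m from the base axis. Payload 10.4 kg.
Tool frame: the origin (TCP) lies between the finger pads, 19 mm behind the fingertips; this is the grasp point; z points along the fingers, y is the line along which they close (so a half turn about z gives the same grasp; the last joint's range is limited). The gripper opens to 87 mm and grips with 3 to 60 N. Pads are 19 mm wide; open, the fingers measure 117 mm over their backs; the gripper's body (75 mm by 190 mm) begins 51 mm behind the grasp point.
Start: joints at [-1.143, 0.332, -0.065, 1.46, 0.022, 1.35, -0.088], TCP at [0.272, 0.563, 0.241] pointing down, gripper open.
Joint ranges: [-2.6, 2.6], [-0.5, 2.12], [-1.47, 1.34], [0.16, 2.42], [-1.27, 4.41], [0.06, 2.06], [-2.6, 2.6]. Speed limits (rad/s): [2.22, 2.22, 2.79, 2.79, 3.14, 3.14, 3.14].

INTERFACE

Orientations are given as a unit quaternion [x, y, z, w].
In Python, from bench import telemetry, camera, get_calibration, r gives the robot as it stands.
- The arm moves only by the tool drive_tool, never from a script. Its argument "series" is one flat list of numbers, 7 for each row, row after row: the turn, a rotation vector about the tool's x, y, z in units of 5 degrees (1.0 is 5 degrees), then the shift along the tool's x, y, z in units of 40 mm (1.0 is 40 mm), then the opening, from -1 (shut) to 1 (fully open). A call has 1 to 10 rows; each row is the pose to reach, as a shift and turn from the pose commanded when the call began, along the tool's axes at that moment; what a row does not reach only later rows make up. A row lasts 1/12 s, in which the tool goes at most 41.7 mm and 7.16 degrees, less where a joint would pass 70% of its speed; a pose out of reach is approached as far as the arm can. A call with a gripper value outside its range is refused whole. The fingers move at their own pace and stop on an object; "grip_force" is the grip in N (left out, the last holds). Time passes only in rows, so rows that repeat a pose let the fingers close. It gives the time, the measured TCP pose, the force, the opening and the grip force at its end, in the units of the state.
- telemetry.read_state(): the state, without advancing time (a new reading comes with each control period).
- camera(name): name is "side" or "top" or "wrist"; returns the picture (400x640x3 uint8, red, green, blue); there is no depth.
- get_calibration(name): a dict with "fovy" (degrees; the focal length in pixels is half the picture's height over the tangent of half this angle, whatever the lens; pixels are square), "cx", "cy" (the principal point, pixels), "xyz" and "rotation" of the camera in the world. Camera axes: x right, y up, looking along -z (the intrinsics and any distortion apply to the point x, -y, -z); pixel columns grow to the right and rows downward; lengths in m; the calibration is good to about 2 mm. A picture is of the moment at which its call begins: read the wrist's pose just before it. get_calibration takes no time and is no camera call; for the wrist camera it gives the pose at the moment of the call.
- r.close_job(): hands the job in; it is judged then, once.
The state is a dict: "time": time; "joint_positions": joint angles; "joint_vel": joint speeds; "joint_torque": joint torques, N m; "ee_pos": TCP position; "eef_rot": TCP orientation; "ft_force": force on the tool from outside, world axes, zero at the start; "torque": the same for the moment, N m; "width": finger opening in m; "grip_force": force on a finger pad.
Only numpy, scipy, OpenCV 4.12 (cv2) and the standard library are available. Lean on these libraries where they do the work, as an engineer would, in place of code of your own. Each camera call takes 0.05 s, during which the arm holds its last target. There are 200 camera calls.

## Working session

There is one attempt and no reset: what is moved stays moved. The work goes in short steps, Python scripts to look and compute and a tool call to move; the robot and the scene stay as the last step left them, time stands still between calls to the robot, and variables do not carry over. Pictures are saved under pics/ and viewed, at most 10 in all, crops included, and the job is handed in when it is done.

Besides the shell and the picture viewer there is one more tool, called after "Call:" as name(argument=value, ...) on one line, values as JSON. drive_tool: Moves the arm, as the interface text tells. Its arguments: {"type":"object","properties":{"series":{"type":"array"},"grip_force":{"type":"number"}},"required":["series"]}

```bash
ls; mkdir -p pics; python3 - <<'E'
from bench import telemetry, camera, get_calibration, r
import cv2
for n in ("side","top"):
    c=get_calibration(n); print(n,c)
    im=camera(n); cv2.imwrite(f"pics/{n}0.png",im[:,:,::-1])
print(get_calibration("wrist"))
print(telemetry.read_state())
E
```

```text
pics
side {'fovy': 45.231730562092466, 'cx': 328.21805791554124, 'cy': 202.54072873971805, 'xyz': array([ 0.3530653 , -1.44994823,  0.6132333 ]), 'rotation': array([ 0.56136113, -0.05079036, -0.06116926,  0.82374289])}
top {'fovy': 50.13667525313161, 'cx': 328.72827095924595, 'cy': 203.59842626464774, 'xyz': array([ 0.44802197, -0.10232697,  1.35516521]), 'rotation': array([ 0.02887923, -0.04143624, -0.7025404 ,  0.70984929])}
{'fovy': 67.85912315249432, 'cx': 319.31811398858025, 'cy': 195.18566644472872, 'xyz': array([0.1951203 , 0.59773316, 0.38333349]), 'rotation': array([-0.1312899 , -0.08212618,  0.52487509,  0.83697335])}
{'time': 0.1, 'joint_positions': array([-1.14262696,  0.33280551, -0.06468802,  1.46085383,  0.02161047,
        1.34988534, -0.08850012]), 'joint_vel': array([ 1.50184818e-03, -2.45074857e-03,  7.59508463e-04, -1.48565116e-03,
       -1.27560040e-03,  3.05970020e-05,  1.07265394e-03]), 'joint_torque': array([ 2.25382501e-03, -6.24543428e+01,  2.54965795e-02, -3.90720963e+01,
       -6.12814771e-02,  3.65863333e-02,  6.17943942e-05]), 'ee_pos': array([0.27215968, 0.56227956, 0.2405371 ]), 'eef_rot': array([ 2.23476419e-01,  9.74709134e-01, -6.19184121e-04, -1.05922052e-04]), 'ft_force': array([-0.26142988, -0.3448672 , -0.2854724 ]), 'torque': array([-0.02816452, -0.00355496, -0.03389553]), 'grip_force': 0.0, 'width': 0.0869806911687698}
```

View pics/top0.png

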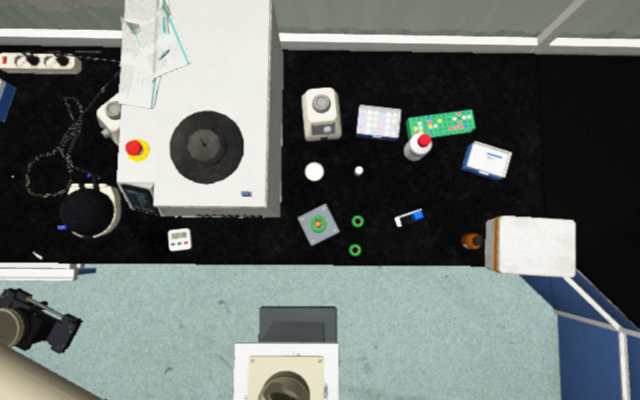

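View pics/side0.png

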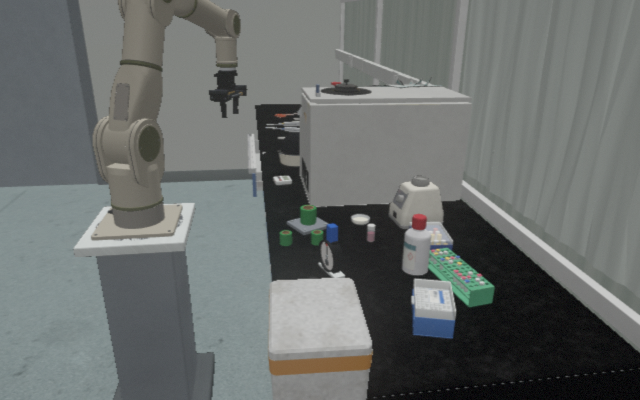

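The top view shows the stand with a green roll at (318,224), small green look-alikes at (358,221) and (355,250), and the gauge with its blue handle at about (410,217). In the side view the roll is at (308,215), the small ones at (286,238) and (317,238), and the gauge at (327,258) with its handle at (332,233). The candidates for the reel are these three. Only the one on the stand fits, so I'll check it in a crop.

```bash
cat > h.py <<'E'
import numpy as np, cv2
from scipy.spatial.transform import Rotation as R
from bench import telemetry, camera, get_calibration
def ray(c,u,v):
    f=200/np.tan(np.radians(c['fovy']/2))
    d=R.from_quat(c['rotation']).apply([(u-c['cx'])/f,-(v-c['cy'])/f,-1.])
    return np.array(c['xyz']),d
def atz(c,u,v,z):
    o,d=ray(c,u,v); return o+d*(z-o[2])/d[2]
def proj(c,p):
    f=200/np.tan(np.radians(c['fovy']/2))
    q=R.from_quat(c['rotation']).inv().apply(np.array(p)-c['xyz'])
    return c['cx']+f*q[...,0]/-q[...,2], c['cy']-f*q[...,1]/-q[...,2]
def tri(obs):
    A=0;b=0
    for c,u,v in obs:
        o,d=ray(c,u,v); d/=np.linalg.norm(d); M=np.eye(3)-np.outer(d,d); A=A+M; b=b+M@o
    return np.linalg.solve(A,b)
E
python3 - <<'E'
from h import *
t=cv2.imread('pics/top0.png'); s=cv2.imread('pics/side0.png')
a=cv2.resize(t[195:265,290:490],None,fx=4,fy=4,interpolation=cv2.INTER_CUBIC)
b=cv2.resize(s[198:288,270:390],None,fx=3.55,fy=3.55,interpolation=cv2.INTER_CUBIC)
b=cv2.copyMakeBorder(b,0,0,0,800-b.shape[1],cv2.BORDER_CONSTANT)
cv2.imwrite('pics/c0.png',np.vstack([a,b])[:600])
T=get_calibration('top');S=get_calibration('side')
print(tri([(T,318,224),(S,308,207)]), atz(T,318,224,.064))
print(tri([(T,420,214),(S,332,225)]))
E
```

```text
[ 0.51516892 -0.09289045  0.06288865] [ 0.51475753 -0.09286376  0.064     ]
[ 0.54146261 -0.38652642  0.13143217]
```

View pics/c0.png

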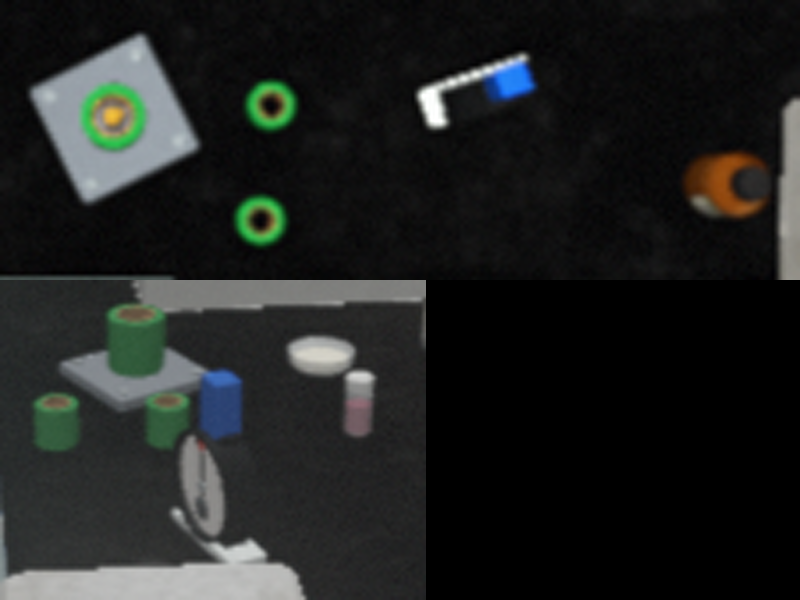

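The crop confirms it. The roll on the stand (118,340 in the crop) is the larger one, with the brass stud showing in its bore, and the two loose ones are smaller. The gauge yaw is about +19°, with its dial towards the robot.

```bash
cat >> h.py <<'E'
def down(yaw,tilt=0):  # tool down, closing axis (tool y) along world (-sin yaw, cos yaw); tool x toward robot; tilt about gauge x
    M=R.from_euler('z',yaw)*R.from_euler('x',tilt)*R.from_matrix(np.array([[-1,0,0],[0,1,0],[0,0,-1.]]).T)
    return M
_c=[None]
def units(p,Rt,p0=None,R0=None):
    s=telemetry.read_state()
    p0=s['ee_pos'] if p0 is None else np.array(p0); R0=R.from_quat(s['eef_rot']) if R0 is None else R0
    turn=(R0.inv()*Rt).as_rotvec()/np.radians(5)
    sh=R0.inv().apply(np.array(p)-p0)/.04
    return np.round(np.r_[turn,sh],3)
E
python3 - <<'E'
from h import *
T=get_calibration('top');S=get_calibration('side')
print(tri([(T,281,216),(S,302,103)]))
print(units([.39,0,.25],down(0)),units([.48,-.093,.22],down(0)))
E
```

```text
[ 0.51222879 -0.00881997  0.36561048]
[-1.400e-02 -2.000e-03 -5.165e+00 -8.776e+00 -1.137e+01 -2.220e-01] [-1.4000e-02 -2.0000e-03 -5.1650e+00 -1.1814e+01 -1.2481e+01  5.3000e-01]
```

```bash
cat >> h.py <<'E'
def tool(phi,tilt=0): # tool x at world angle phi deg, z down; tilt (rad) then applied about tool-x world direction
    a=np.radians(phi); x=np.array([np.cos(a),np.sin(a),0]); z=np.array([0,0,-1.])
    return R.from_rotvec(tilt*x)*R.from_matrix(np.array([x,np.cross(z,x),z]).T)
E
python3 - <<'E'
from h import *
s=telemetry.read_state();C=get_calibration('wrist')
Rt=R.from_quat(s['eef_rot']);print('cam in tool',Rt.inv().apply(C['xyz']-s['ee_pos']),'look',Rt.inv().apply(R.from_quat(C['rotation']).apply([0,0,-1])),'right',Rt.inv().apply(R.from_quat(C['rotation']).apply([1,0,0])))
print(units([.36,0,.25],tool(100)))
print('edge',atz(get_calibration('top'),240,264,0))
E
```

```text
cam in tool [ 0.08477972 -0.0018289  -0.14280017] look [-3.05917443e-01  9.07055878e-04  9.52057611e-01] right [ 1.40285427e-04  9.99999578e-01 -9.07654879e-04]
[-1.3000e-02  8.0000e-03  1.0835e+01 -8.1010e+00 -1.1697e+01 -2.2100e-01]
edge [0.39032592 0.15014469 0.        ]
```

Call:
drive_tool(series=[0,0,10.8,-8.1,-11.7,-0.2,1,0,0,10.8,-8.1,-11.7,-0.2,1,0,0,10.8,-8.1,-11.7,-0.2,1,0,0,10.8,-8.1,-11.7,-0.2,1,0,0,10.8,-8.1,-11.7,-0.2,1,0,0,10.8,-8.1,-11.7,-0.2,1,0,0,10.8,-8.1,-11.7,-0.2,1,0,0,10.8,-8.1,-11.7,-0.2,1,0,0,10.8,-8.1,-11.7,-0.2,1,0,0,10.8,-8.1,-11.7,-0.2,1])

```text
time: 0.93
ee_pos: [0.3362, 0.1489, 0.2469]
eef_rot: [0.642, 0.767, 0.0, -0.0]
ft_force: [0.3, -0.2, -0.3]
width: 0.0872
grip_force: 0.0
```

```bash
python3 - <<'E'
from h import *
s=telemetry.read_state();print(s['time'],s['ee_pos'],R.from_quat(s['eef_rot']).as_matrix()[:,0],s['joint_positions'])
print(units([.40,-.10,.22],tool(42)), units([.515,-.093,.2],tool(42)))
E
```

```text
0.9333 [0.33618365 0.14885407 0.24687624] [-1.76176826e-01  9.84358424e-01  4.67045249e-04] [-0.8373158  -0.28284964  0.24687527  2.06681725  0.06943708  1.34998696
 -0.43800822]
[-5.0000e-03 -4.0000e-03  1.1629e+01 -6.4050e+00  4.7500e-01  6.6900e-01] [-5.0000e-03 -4.0000e-03  1.1629e+01 -6.7400e+00  3.3350e+00  1.1680e+00]
```

Call:
drive_tool(series=[0,0,11.6,-6.4,0.5,0.7,1,0,0,11.6,-6.4,0.5,0.7,1,0,0,11.6,-6.4,0.5,0.7,1,0,0,11.6,-6.4,0.5,0.7,1,0,0,11.6,-6.4,0.5,0.7,1,0,0,11.6,-6.4,0.5,0.7,1,0,0,11.6,-6.4,0.5,0.7,1,0,0,11.6,-6.4,0.5,0.7,1,0,0,11.6,-6.4,0.5,0.7,1])

```text
time: 1.68
ee_pos: [0.4011, -0.0983, 0.2187]
eef_rot: [0.935, 0.356, -0.0, -0.0]
ft_force: [-0.9, -0.5, 0.2]
width: 0.0868
grip_force: 0.0
```

```bash
python3 - <<'E'
from h import *
s=telemetry.read_state();print(s['time'],s['ee_pos'],R.from_quat(s['eef_rot']).as_matrix()[:,0],s['joint_positions'])
print(units([.513,-.095,.14],tool(42)))
E
```

```text
1.6833 [ 0.40112318 -0.09833977  0.21873604] [ 7.46675642e-01  6.65188007e-01 -6.32380651e-04] [-0.49618818 -0.19284649  0.56762096  2.03421224  0.10804813  1.27305888
 -0.81196365]
[-0.006  0.007 -0.061  2.145  1.799  1.966]
```

Call:
drive_tool(series=[0,0,0,1,0.8,0.4,1,0,0,0,1.6,1.4,1,1,0,0,0,2.14,1.8,1.95,1,0,0,0,2.14,1.8,1.95,1,0,0,0,2.14,1.8,1.95,1,0,0,0,2.14,1.8,1.95,1])

```text
time: 2.18
ee_pos: [0.5125, -0.0931, 0.1405]
eef_rot: [0.932, 0.361, -0.001, -0.0]
ft_force: [-0.3, -0.1, 1.1]
width: 0.0871
grip_force: 0.0
```

```bash
python3 - <<'E'
from h import *
s=telemetry.read_state();C=get_calibration('wrist');im=camera('wrist');cv2.imwrite('pics/w1.png',im[:,:,::-1])
print(s['time'],s['ee_pos'],s['joint_positions'])
print('expected reel top centre',proj(C,[.515,-.093,.064]),'tcp on z.064',proj(C,np.r_[s['ee_pos'][:2],.064]))
E
```

```text
2.1833 [ 0.51247519 -0.09308548  0.14047377] [-0.48683995  0.20917205  0.64878913  1.8874753  -0.14026613  1.09303351
 -0.61501006]
expected reel top centre (np.float64(320.8123460337608), np.float64(207.99944130905916)) tcp on z.064 (np.float64(318.72839028847017), np.float64(210.28867720916884))
```

View pics/w1.png

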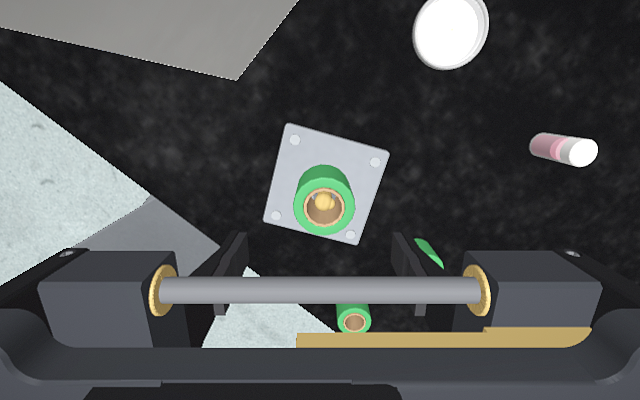

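The wrist view shows the plate with the reel's top ring centred at about (324,207) and the stud at (324,202). The projection of my estimate lands about 3 px away.

```bash
python3 - <<'E'
from h import *
C=get_calibration('wrist');p=atz(C,324,207,.064);q=atz(C,324,202,.058);print(p,q)
print(units([p[0],p[1],.043],tool(42)), units([p[0],p[1],.14],tool(42)))
# plate corners at z=.012
for u,v in [(288,123),(389,152),(357,244),(263,220)]: print(atz(C,u,v,.012))
E
```

```text
[ 0.51738292 -0.09476401  0.064     ] [ 0.51897726 -0.09341221  0.058     ]
[-0.003  0.004  0.058  0.064  0.106  2.465] [-0.003  0.004  0.058  0.063  0.105  0.04 ]
[ 0.54096184 -0.0304463   0.012     ]
[ 0.58367029 -0.1159549   0.012     ]
[ 0.49696795 -0.16001511  0.012     ]
[ 0.4531567  -0.07283364  0.012     ]
```

Call:
drive_tool(series=[0,0,0,0.08,0.11,0.6,1,0,0,0,0.08,0.11,1.3,1,0,0,0,0.08,0.11,2,1,0,0,0,0.08,0.11,2.46,1,0,0,0,0.08,0.11,2.46,1,0,0,0,0.08,0.11,2.46,1])

```text
time: 2.73
ee_pos: [0.5183, -0.0944, 0.044]
eef_rot: [0.933, 0.36, 0.0, -0.0]
ft_force: [0.6, -0.4, 1.5]
width: 0.087
grip_force: 0.0
```

Call:
drive_tool(series=[0,0,0,0,0,0,-0.5,0,0,0,0,0,0,-0.5,0,0,0,0,0,0,-0.5,0,0,0,0,0,0,-0.5,0,0,0,0,0,0,-0.5,0,0,0,0,0,0,-0.5,0,0,0,0,0,0,-0.5,0,0,0,0,0,0,-0.5], grip_force=15)

```text
time: 3.4
ee_pos: [0.5186, -0.0944, 0.0428]
eef_rot: [0.933, 0.36, 0.0, -0.0]
ft_force: [0.0, 0.4, 3.5]
width: 0.0505
grip_force: 15.0
```

Call:
drive_tool(series=[0,0,0,0,0,-0.15,-0.5,0,0,0,0,0,-0.35,-0.5,0,0,0,0,0,-0.6,-0.5,0,0,0,0,0,-0.9,-0.5,0,0,0,0,0,-1.2,-0.5,0,0,0,0,0,-1.5,-0.5,0,0,0,0,0,-1.8,-0.5,0,0,0,0,0,-2.1,-0.5,0,0,0,0,0,-2.3,-0.5,0,0,0,0,0,-2.3,-0.5])

```text
time: 4.23
ee_pos: [0.5195, -0.0946, 0.1367]
eef_rot: [0.933, 0.36, 0.001, 0.0]
ft_force: [1.3, -0.1, -1.1]
width: 0.0501
grip_force: 15.0
```

```bash
python3 - <<'E'
from h import *
s=telemetry.read_state();print(s['time'],s['ee_pos'],s['ft_force'],s['width'],s['joint_positions'])
print(units([.40,-.06,.15],tool(100)))
E
```

```text
4.2333 [ 0.51952375 -0.09458859  0.13673698] [ 1.26385811 -0.1337181  -1.11337859] 0.05011422732349261 [-0.48213648  0.22888426  0.6525613   1.8777822  -0.15762593  1.08310882
 -0.6030699 ]
[  0.031  -0.017 -11.565  -1.633  -2.646  -0.34 ]
```

Call:
drive_tool(series=[0,0,0,-0.5,-0.8,-0.1,-0.5,0,0,0,-1.1,-1.7,-0.2,-0.5,0,0,0,-1.63,-2.65,-0.34,-0.5,0,0,-1.4,-1.63,-2.65,-0.34,-0.5,0,0,-2.8,-1.63,-2.65,-0.34,-0.5,0,0,-4.2,-1.63,-2.65,-0.34,-0.5,0,0,-5.6,-1.63,-2.65,-0.34,-0.5,0,0,-7,-1.63,-2.65,-0.34,-0.5,0,0,-8.4,-1.63,-2.65,-0.34,-0.5,0,0,-9.8,-1.63,-2.65,-0.34,-0.5])

```text
time: 5.07
ee_pos: [0.3987, -0.0597, 0.148]
eef_rot: [0.698, 0.716, -0.0, -0.0]
ft_force: [-0.7, -0.6, -0.8]
width: 0.0504
grip_force: 15.0
```

```bash
python3 - <<'E'
from h import *
s=telemetry.read_state();print(s['time'],s['ee_pos'],s['width'],s['joint_positions'])
print(units([.445,.12,.12],tool(180)))
E
```

```text
5.0667 [ 0.39871743 -0.05970996  0.14795585] 0.05044639267896911 [-0.68285312 -0.15335427  0.68165503  2.15392538  0.10754658  1.10999508
 -0.02856209]
[-4.0000e-03 -6.0000e-03 -1.7697e+01  4.4610e+00  1.2760e+00  6.9900e-01]
```

Call:
drive_tool(series=[0,0,-1.4,0.9,0,0,-0.5,0,0,-2.8,1.8,0,0,-0.5,0,0,-4.2,2.7,0,0,-0.5,0,0,-5.6,3.6,0,0,-0.5,0,0,-7,4.46,0,0,-0.5,0,0,-8.4,4.46,0,0,-0.5,0,0,-9.8,4.46,0,0,-0.5,0,0,-11.2,4.46,0,0,-0.5,0,0,-12.6,4.46,0,0,-0.5,0,0,-14,4.46,0,0,-0.5])

```text
time: 5.9
ee_pos: [0.395, 0.1186, 0.1479]
eef_rot: [0.161, 0.987, -0.0, -0.0]
ft_force: [0.1, 0.5, -0.9]
width: 0.0506
grip_force: 15.0
```

Call:
drive_tool(series=[0,0,-1.4,0,0,0,-0.5,0,0,-2.8,0,0,0,-0.5,0,0,-3.6,0,0,0,-0.5,0,0,-3.6,0,0,0,-0.5])

```text
time: 6.23
ee_pos: [0.3951, 0.1185, 0.1479]
eef_rot: [0.006, 1.0, -0.0, -0.0]
ft_force: [-0.4, -1.2, -0.5]
width: 0.0508
grip_force: 15.0
```

```bash
python3 - <<'E'
from h import *
s=telemetry.read_state();print(s['time'],s['ee_pos'],s['width'],s['joint_positions'])
print(units([.445,.12,.0445],tool(180)))
E
```

```text
6.2333 [0.3950864  0.11850528 0.14792055] 0.05075408544816447 [-0.97264677 -0.10182497  0.55134312  2.12879812  0.05978748  1.10104397
  1.10898584]
[-0.004 -0.007 -0.127 -1.249  0.052  2.585]
```

Call:
drive_tool(series=[0,0,-0.1,-0.6,0,0.3,-0.5,0,0,-0.1,-1.2,0,0.9,-0.5,0,0,-0.1,-1.25,0,1.5,-0.5,0,0,-0.1,-1.25,0,2.1,-0.5,0,0,-0.1,-1.25,0,2.5,-0.5,0,0,-0.1,-1.25,0,2.7,-0.5,0,0,-0.1,-1.25,0,2.8,-0.5,0,0,-0.1,-1.25,0,2.84,-0.5,0,0,-0.1,-1.25,0,2.87,-0.5,0,0,-0.1,-1.25,0,2.87,-0.5])

```text
time: 7.07
ee_pos: [0.4459, 0.1182, 0.0342]
eef_rot: [0.003, 1.0, 0.001, 0.001]
ft_force: [-0.0, -0.7, -0.1]
width: 0.0503
grip_force: 15.0
```

Call:
drive_tool(series=[0,0,0,0,0,0.02,-0.5,0,0,0,0,0,0.04,-0.5,0,0,0,0,0,0.05,-0.5])

```text
time: 7.32
ee_pos: [0.4456, 0.1181, 0.0318]
eef_rot: [0.003, 1.0, 0.0, 0.0]
ft_force: [0.2, -0.4, -1.8]
width: 0.0502
grip_force: 15.0
```

Call:
drive_tool(series=[0,0,0,0,0,0.02,-0.5,0,0,0,0,0,0.035,-0.5,0,0,0,0,0,0.035,-0.5])

```text
time: 7.57
ee_pos: [0.4456, 0.1181, 0.0307]
eef_rot: [0.003, 1.0, 0.0, -0.0]
ft_force: [-3.1, -1.2, 9.4]
width: 0.0504
grip_force: 15.0
```

Contact. Now open the gripper and lift.

Call:
drive_tool(series=[0,0,0,0,0,0,0,0,0,0,0,0,0,0.5,0,0,0,0,0,0,1,0,0,0,0,0,0,1,0,0,0,0,0,0,1,0,0,0,0,0,0,1])

```text
time: 8.07
ee_pos: [0.4453, 0.1179, 0.03]
eef_rot: [0.003, 1.0, 0.0, -0.0]
ft_force: [0.4, -0.1, 0.3]
width: 0.0758
grip_force: 0.0
```

Call:
drive_tool(series=[0,0,0,0,0,-0.4,1,0,0,0,0,0,-1.2,1,0,0,0,0,0,-2.2,1,0,0,0,0,0,-3.2,1,0,0,0,0,0,-3.8,1,0,0,0,0,0,-3.8,1])

```text
time: 8.57
ee_pos: [0.4478, 0.1188, 0.1872]
eef_rot: [0.003, 1.0, 0.002, 0.003]
ft_force: [1.0, 0.5, -0.8]
width: 0.0868
grip_force: 0.0
```

```bash
python3 - <<'E'
from h import *
s=telemetry.read_state();print(s['time'],s['ee_pos'],s['width'],s['joint_positions'])
im=camera('side');cv2.imwrite('pics/s2.png',cv2.resize(im[160:280,260:380,::-1],None,fx=5,fy=5,interpolation=cv2.INTER_CUBIC))
print(units([.385,.118,.18],tool(150)),units([.40,-.15,.18],tool(110)))
yg=np.radians(18.6)
print('view',[.54-.1*np.cos(yg)])
E
```

```text
8.5667 [0.44783143 0.11877232 0.18716508] 0.0868153079842865 [-0.9811102  -0.02066038  0.62694465  1.9770829   0.01077821  1.1733533
  1.20637645]
[ 0.05   0.035  5.936  1.543 -0.024  0.107] [ 0.063  0.016 13.936  1.131 -6.722  0.085]
view [np.float64(0.44522315899904147)]
```

View pics/s2.png

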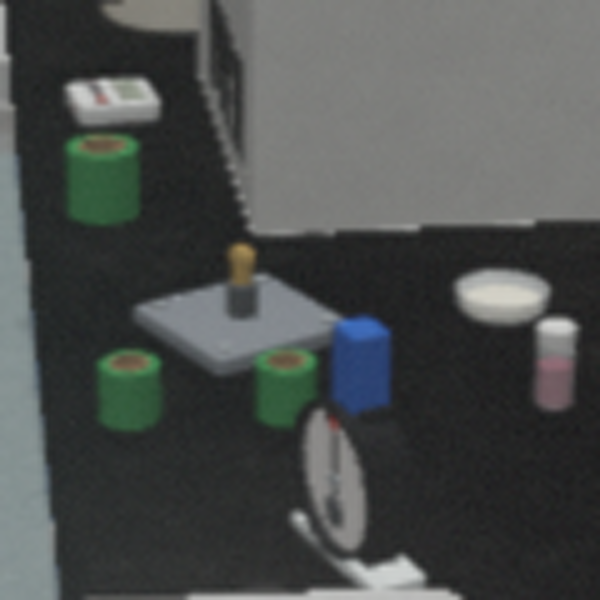

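The side view shows the green reel upright at (103,180) in the crop, the freed stud on the stand at (242,270), and the gauge at (340,470). The look-alikes haven't moved. Next I'll look at the dial from close by.

```bash
python3 - <<'E'
from h import *
def view(phi,beta,d,D):
    Rt=tool(phi); 
    yax=Rt.as_matrix()[:,1]
    Rt=R.from_rotvec(-np.radians(beta)*yax)*Rt
    if Rt.as_matrix()[:,2]@[np.cos(np.radians(phi)),np.sin(np.radians(phi)),0]>0:
        Rt=R.from_rotvec(2*np.radians(beta)*yax)*Rt
    look=Rt.apply([-.306,0,.952]); cam=D-d*look
    return cam-Rt.apply([.0848,-.0018,-.1428]),Rt,cam
yg=np.radians(18.6)
D=np.array([.5415,-.3865,.048])+R.from_euler('z',yg).apply([-.018,0,0])
for phi in (165,175):
  for b in (25,35):
    p,Rt,cam=view(phi,b,.26,D);print(phi,b,p,cam,units(p,Rt))
E
```

```text
165 25 [ 0.4867447  -0.3802773   0.14512307] [ 0.35374918 -0.34650475  0.23870579] [  0.685  -4.932   2.879  -1.067 -12.469   0.946]
165 35 [ 0.47103388 -0.3760676   0.13678714] [ 0.32435503 -0.33862862  0.20512277] [  0.94   -6.92    2.829  -0.672 -12.367   1.153]
175 25 [ 0.48523986 -0.38700481  0.14512307] [ 0.34840029 -0.37683977  0.23870579] [  0.245  -4.953   0.912  -1.03  -12.638   0.946]
175 35 [ 0.46903671 -0.38558722  0.13678714] [ 0.31808504 -0.37418753  0.20512277] [  0.326  -6.952   0.894  -0.624 -12.605   1.152]
```

Call:
drive_tool(series=[0,0,0,1,0,0,1,0,0,0.5,1.3,-0.9,0,1,0,0,1,1.2,-1.9,0,1,0,0,1.5,1,-2.9,0,1,0.1,-1,2,0.8,-3.9,0,1,0.2,-2,2,0.6,-4.9,0.2,1,0.3,-3,2.2,0.4,-5.9,0.4,1,0.5,-4,2.4,0.2,-6.9,0.6,1,0.7,-5,2.6,0,-7.9,0.8,1,0.8,-6,2.8,-0.2,-8.9,0.9,1])

```text
time: 9.45
ee_pos: [0.4503, -0.2392, 0.1446]
eef_rot: [0.123, 0.957, -0.036, 0.259]
ft_force: [1.0, -1.0, -0.2]
width: 0.0872
grip_force: 0.0
```

Call:
drive_tool(series=[0,0,0,0,-1,0,1,0,0,0,0,-2,0,1,0,0,0,0,-3,0,1,0,0,0,0,-3.5,0,1,0,0,0,0,-3.5,0,1,0,0,0,0,-3.5,0,1])

```text
time: 9.95
ee_pos: [0.4153, -0.3725, 0.1464]
eef_rot: [0.124, 0.958, -0.035, 0.258]
ft_force: [-0.9, -0.3, -0.5]
width: 0.0872
grip_force: 0.0
```

```bash
python3 - <<'E'
from h import *
s=telemetry.read_state();C=get_calibration('wrist');im=camera('wrist');print(s['time'],s['ee_pos'],s['joint_positions'])
cv2.imwrite('pics/w3.png',im[:,:,::-1])
print(C)
E
```

```text
9.95 [ 0.41529299 -0.37253896  0.14638914] [-0.69996115 -0.49828326  1.33859183  2.19233263  0.4535515   0.61249353
  1.73158265]
{'fovy': 67.85912315249432, 'cx': 319.31811398858025, 'cy': 195.18566644472872, 'xyz': array([ 0.27397606, -0.33690819,  0.22715148]), 'rotation': array([-0.32266374, -0.24737875,  0.55817453,  0.72327938])}
```

View pics/w3.png

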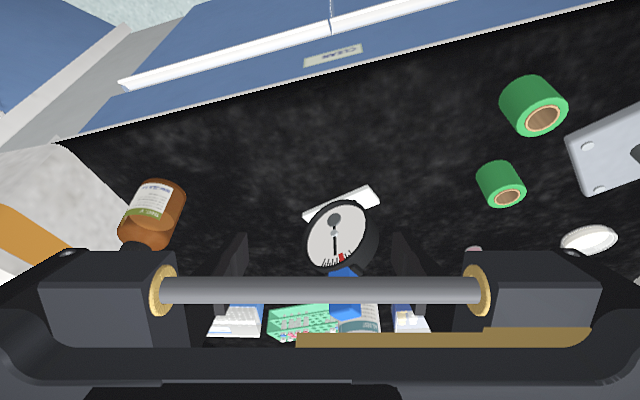

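The wrist view is upside-down. The dial is centred near (336,235), the pointer comes down to about (334,257), the red mark is at (341,257), and the foot is at (342,203).

```bash
python3 - <<'E'
import cv2
im=cv2.imread('pics/w3.png')[178:278,290:390]
cv2.imwrite('pics/w3c.png',cv2.resize(im,None,fx=6,fy=6,interpolation=cv2.INTER_CUBIC))
E
```

```text
(no output)
```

View pics/w3c.png

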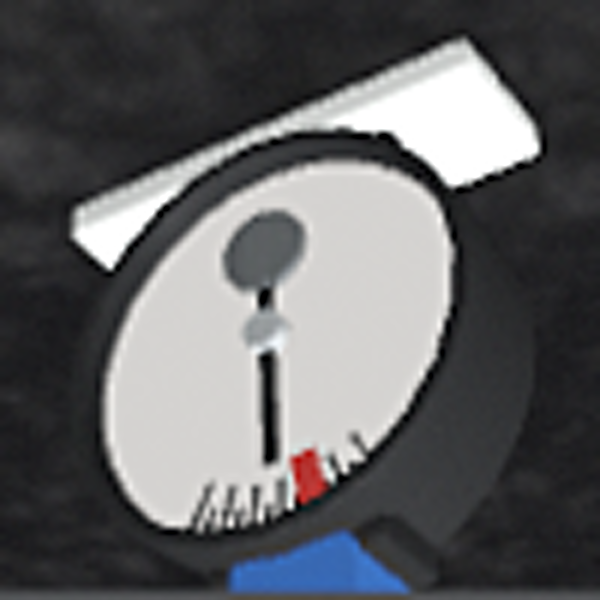

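```bash
cat > fit.py <<'E'
from h import *
from scipy.optimize import least_squares
C={'fovy': 67.85912315249432, 'cx': 319.31811398858025, 'cy': 195.18566644472872, 'xyz': np.array([ 0.27397606, -0.33690819,  0.22715148]), 'rotation': np.array([-0.32266374, -0.24737875,  0.55817453,  0.72327938])}
px=np.array([(460,38),(70,216),(267,330),(271,463),(304,454),(316,498)])/6.+[290,178]
def model(q):
    X,Y,yaw,xp,m,dz,pa=q
    P=[(-.015,.045,0),(-.015,-.045,0),(xp,0,.048)]+[(xp,r*np.sin(a),.048+r*np.cos(a)) for r,a in((.026,pa),(.026,m),(.038,m))]
    return R.from_euler('z',yaw).apply(P)+[X,Y,dz]
def res(q):
    u,v=proj(C,model(q)); e=np.c_[u,v]-px
    return np.r_[e.ravel()/.4,(q[3]+.018)/.002,q[5]/.002,q[6]/.01]
s=least_squares(res,[.54,-.386,.32,-.018,.2,0,0])
print(s.x.round(4),np.degrees(s.x[2])); print((s.fun[:12]*.4).reshape(-1,2).round(2))
print('sd',np.sqrt(np.diag(np.linalg.inv(s.jac.T@s.jac))).round(4))
E
python3 fit.py
```

```text
[ 0.5453 -0.3836  0.3574 -0.0151  0.2468 -0.0019  0.0035] 20.477540374039098
[[ 0.16 -0.07]
 [ 0.65 -0.57]
 [-0.49  0.65]
 [-0.28 -0.06]
 [-0.53 -1.13]
 [ 0.58  1.13]]
sd [0.0013 0.0004 0.0097 0.0006 0.012  0.001  0.0091]
```

```bash
cat >> fit.py <<'E'
im=cv2.imread('pics/w3.png').astype(float); b,g,r=im[...,0],im[...,1],im[...,2]
w=np.clip(r-np.maximum(b,g)-25,0,None); w[:240]=0;w[275:]=0;w[:,:325]=0;w[:,355:]=0
vv,uu=np.mgrid[:400,:640]; cu,cv=(w*uu).sum()/w.sum(),(w*vv).sum()/w.sum(); print('red',cu,cv)
from scipy.optimize import brentq
def f(q):
    P=R.from_euler('z',s.x[2]).apply((s.x[3],q[1]*np.sin(q[0]),.048+q[1]*np.cos(q[0])))+[s.x[0],s.x[1],s.x[5]]
    u,v=proj(C,P); return [u-cu,v-cv]
print('m,r',least_squares(f,[.25,.03]).x)
E
python3 fit.py; python3 - <<'E'
from h import *
print(units([.44,-.36,.25],tool(95)),telemetry.read_state()['time'])
E
```

```text
[ 0.5453 -0.3836  0.3574 -0.0151  0.2468 -0.0019  0.0035] 20.477540374039098
[[ 0.16 -0.07]
 [ 0.65 -0.57]
 [-0.49  0.65]
 [-0.28 -0.06]
 [-0.53 -1.13]
 [ 0.58  1.13]]
sd [0.0013 0.0004 0.0097 0.0006 0.012  0.001  0.0091]
red 340.7900552486188 256.8663509602736
m,r [0.22248817 0.03103178]
[ 3.656  5.257 13.714 -1.769  0.447 -1.991] 10.0
```

Call:
drive_tool(series=[0.3,0.5,1.2,-0.4,0,-0.5,1,0.6,1,2.5,-0.8,0.1,-1,1,1,1.5,3.8,-1.2,0.2,-1.5,1,1.3,2,5,-1.6,0.3,-2,1,1.7,2.5,6.3,-1.77,0.4,-2,1,2,3,7.6,-1.77,0.45,-2,1,2.4,3.4,8.9,-1.77,0.45,-2,1,2.7,3.9,10.2,-1.77,0.45,-2,1,3,4.4,11.5,-1.77,0.45,-2,1,3.4,4.9,12.7,-1.77,0.45,-2,1])

```text
time: 10.83
ee_pos: [0.4398, -0.36, 0.2493]
eef_rot: [0.645, 0.764, -0.004, 0.017]
ft_force: [-0.7, -0.3, 0.6]
width: 0.0872
grip_force: 0.0
```

```bash
python3 - <<'E'
from h import *
s=telemetry.read_state();print(s['time'],s['ee_pos'],R.from_quat(s['eef_rot']).as_matrix().round(3),s['joint_positions'])
print(units([.54,-.385,.23],tool(20)))
E
```

```text
10.8333 [ 0.43983239 -0.36001114  0.24926519] [[-0.168  0.986  0.021]
 [ 0.985  0.169 -0.028]
 [-0.031  0.016 -0.999]] [-0.3987174   0.35750834  1.24653364  1.67923807 -0.34580183  1.32159508
  1.07303575]
[ 0.406  0.168 15.936 -1.021  2.355  0.553]
```

Call:
drive_tool(series=[0,0,1.4,-0.3,0.6,0,1,0.1,0,2.8,-0.6,1.2,0,1,0.1,0,4.2,-0.9,1.8,0,1,0.2,0.1,5.6,-1,2.3,0,1,0.2,0.1,7,-1,2.35,0.1,1,0.2,0.1,8.4,-1,2.35,0.2,1,0.2,0.1,9.8,-1,2.35,0.2,1,0.3,0.1,11.2,-1,2.35,0.3,1,0.3,0.2,12.6,-1,2.35,0.4,1,0.4,0.2,14,-1,2.35,0.5,1])

```text
time: 11.67
ee_pos: [0.5392, -0.3844, 0.2331]
eef_rot: [0.967, 0.255, 0.001, 0.001]
ft_force: [-0.7, 0.7, 0.7]
width: 0.0871
grip_force: 0.0
```

Call:
drive_tool(series=[0,0,1,0,0,0,1,0,0,1.9,0,0,0,1,0,0,1.9,0,0,0,1,0,0,1.9,0,0,0,1])

```text
time: 12.0
ee_pos: [0.5397, -0.3842, 0.2337]
eef_rot: [0.984, 0.179, 0.001, 0.001]
ft_force: [-0.5, 1.0, 0.1]
width: 0.0869
grip_force: 0.0
```

```bash
python3 - <<'E'
from h import *
s=telemetry.read_state();C=get_calibration('wrist');im=camera('wrist');cv2.imwrite('pics/w4.png',cv2.resize(im[150:350,220:440,::-1],None,fx=3.5,fy=3,interpolation=cv2.INTER_CUBIC)[:600])
np.save('c4.npy',C,allow_pickle=True)
print(s['time'],s['ee_pos'],s['joint_positions'],R.from_quat(s['eef_rot']).as_matrix().round(3))
print(proj(C,[.545,-.3836,.13]),units([.544,-.385,.2],tool(20)))
E
```

```text
12.0 [ 0.53966304 -0.38418824  0.23372054] [-0.22191049  0.74948467  1.28680899  1.41046615 -0.71615414  1.4966209
 -0.17930513] [[ 0.936  0.352  0.002]
 [ 0.352 -0.936 -0.002]
 [ 0.002  0.002 -1.   ]]
(np.float64(319.39157759627074), np.float64(194.30402877954091)) [ 0.03  -0.023  0.134  0.088  0.054  0.852]
```

View pics/w4.png

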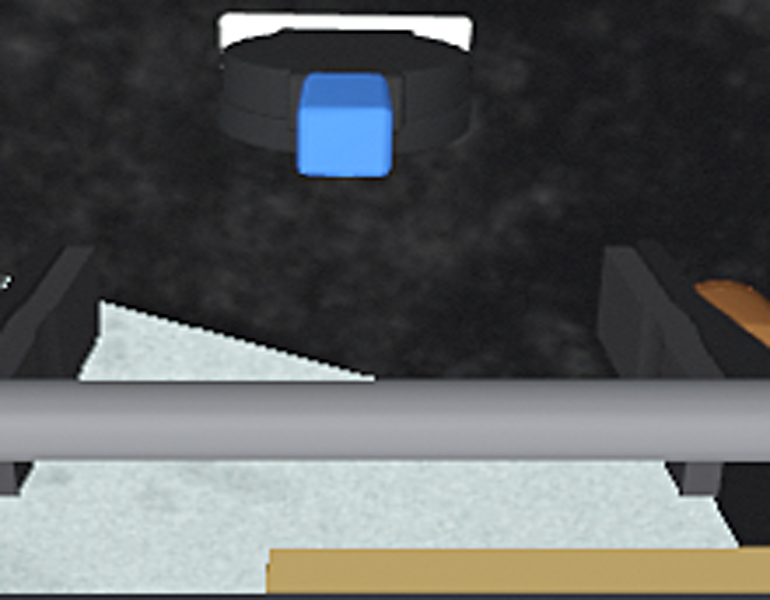

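The close-up shows the blue handle's top face centred at crop (344,142), which is full-image (318.4,197.2). The foot's far edge runs level from (220,14) to (472,16), so the tool yaw matches the gauge.

```bash
python3 - <<'E'
from h import *
C=np.load('c4.npy',allow_pickle=True).item()
h=atz(C,318.4,197.2,.13); print(h)
a=atz(C,220+220/3.5,150+14/3,.008*0);b=atz(C,220+472/3.5,150+16/3,0);print(a,b,np.linalg.norm(a-b))
d=a-b;yaw=np.arctan2(d[1],d[0])-np.pi/2;print(np.degrees(yaw))
m=(a+b)/2-np.array([np.cos(yaw),np.sin(yaw),0])*.015;print('origin by foot',m)
print(units([h[0],h[1],.113],tool(np.degrees(yaw))))
E
```

```text
[ 0.54221362 -0.3837242   0.13      ]
[ 0.53974241 -0.33603571  0.        ] [ 0.57126524 -0.42226117  0.        ] 0.09180696356511321
20.08171004762045
origin by foot [ 0.54141576 -0.38429884  0.        ]
[ 3.000e-02 -2.300e-02  1.170e-01  5.300e-02  3.000e-03  3.027e+00]
```

Call:
drive_tool(series=[0,0,0.1,0.05,0,0.8,1,0,0,0.1,0.05,0,1.6,1,0,0,0.1,0.05,0,2.3,1,0,0,0.1,0.05,0,2.8,1,0,0,0.1,0.05,0,2.97,1,0,0,0.1,0.05,0,2.97,1,0,0,0.1,0.05,0,2.97,1])

```text
time: 12.63
ee_pos: [0.5428, -0.3841, 0.1171]
eef_rot: [0.985, 0.175, 0.002, 0.002]
ft_force: [-0.4, -0.0, 1.1]
width: 0.0871
grip_force: 0.0
```

Call:
drive_tool(series=[0,0,0,0,0,0,0,0,0,0,0,0,0,-0.6,0,0,0,0,0,0,-0.6,0,0,0,0,0,0,-0.6,0,0,0,0,0,0,-0.6,0,0,0,0,0,0,-0.6,0,0,0,0,0,0,-0.6,0,0,0,0,0,0,-0.6,0,0,0,0,0,0,-0.6,0,0,0,0,0,0,-0.6], grip_force=35)

```text
time: 13.47
ee_pos: [0.5428, -0.3836, 0.1162]
eef_rot: [0.985, 0.174, 0.002, 0.001]
ft_force: [0.5, 1.0, 0.5]
width: 0.0282
grip_force: 0.0
```

```bash
python3 - <<'E'
from h import *
s=telemetry.read_state();print(s['time'],s['ee_pos'],s['ft_force'],s['torque'],s['width'],s['grip_force'],R.from_quat(s['eef_rot']).as_matrix().round(4),s['joint_positions'])
E
```

```text
13.4667 [ 0.54280299 -0.38361397  0.11620211] [0.4869872  1.01684415 0.47105625] [-0.06487067  0.15147934  0.01217027] 0.028237686738824968 0.0 [[ 0.9391  0.3436  0.0039]
 [ 0.3436 -0.9391 -0.0022]
 [ 0.0029  0.0034 -1.    ]] [-0.20761192  0.84319717  1.19608172  1.53902774 -0.80366878  1.31223414
 -0.13576617]
```

Call:
drive_tool(series=[0,0,0,0,0,0,-1,0,0,0,0,0,0,-1,0,0,0,0,0,0,-1,0,0,0,0,0,0,-1,0,0,0,0,0,0,-1])

```text
time: 13.88
ee_pos: [0.5427, -0.3836, 0.1161]
eef_rot: [0.985, 0.174, 0.002, 0.001]
ft_force: [1.1, -0.6, -1.6]
width: 0.0233
grip_force: 34.8
```

```bash
python3 - <<'E'
from h import *
s=telemetry.read_state();print(s['time'],s['ee_pos'],s['ft_force'],s['torque'],s['width'],s['grip_force'],R.from_quat(s['eef_rot']).as_matrix().round(4),s['joint_positions'])
np.save('grasp.npy',np.r_[s['ee_pos'],s['eef_rot']])
E
```

```text
13.8833 [ 0.5427373  -0.38357042  0.11606215] [ 1.14173892 -0.57337065 -1.58840746] [-0.0651179   0.15382132  0.01926227] 0.023297448096445926 34.82846728278673 [[ 0.9391  0.3435  0.0038]
 [ 0.3436 -0.9391 -0.002 ]
 [ 0.0029  0.0032 -1.    ]] [-0.2075595   0.8432453   1.19591181  1.53920678 -0.8036823   1.31215702
 -0.1357625 ]
```

```bash
cat >> h.py <<'E'
def gtarget(foot,yaw,tilt):
    g=np.load('grasp.npy'); p0,R0=g[:3],R.from_quat(g[3:])
    Rg0=R.from_euler('z',np.radians(20.1)); f0=np.array([.5427-.001*.94,-.38357-.001*.34,0])
    rel=Rg0.inv()*R0; off=Rg0.inv().apply(p0-f0)
    Rg=R.from_euler('z',np.radians(yaw))*R.from_rotvec([tilt,0,0])
    return np.array(foot)+Rg.apply(off), Rg*rel
def gstate():
    s=telemetry.read_state(); g=np.load('grasp.npy'); p0,R0=g[:3],R.from_quat(g[3:])
    Rg0=R.from_euler('z',np.radians(20.1)); f0=np.array([.5427-.001*.94,-.38357-.001*.34,0])
    Rg=R.from_quat(s['eef_rot'])*(Rg0.inv()*R0).inv(); f=s['ee_pos']-Rg.apply(Rg0.inv().apply(p0-f0))
    e=Rg.as_euler('ZXY'); return s['time'],f.round(4),np.degrees(e[0]).round(2),e[1:].round(4),s['ft_force'].round(2),s['grip_force'].round(1),s['joint_positions'].round(2)
E
python3 - <<'E'
from h import *
print(gstate())
print(units(*gtarget([.5416,-.3839,.12],20.1,0)))
print(units(*gtarget([.5187,-.0947,.12],42,0)))
E
```

```text
Traceback (most recent call last):
  File "h.py", line 42, in gstate
    e=Rg.as_euler('ZXY'); return s['time'],f.round(4),np.degrees(e[0]).round(2),e[1:].round(4),s['ft_force'].round(2),s['grip_force'].round(1),s['joint_positions'].round(2)
                                                                                                                      ^^^^^^^^^^^^^^^^^^^^^
AttributeError: 'float' object has no attribute 'round'
```

```bash
sed -i "s/s\['grip_force'\].round(1)/round(s['grip_force'],1)/" h.py
python3 - <<'E'
from h import *
print(gstate())
print(units(*gtarget([.5416,-.3839,.12],20.1,0)))
print(units(*gtarget([.5187,-.0947,.12],42,0)))
E
```

```text
(13.8833, array([ 0.5418, -0.3839,  0.    ]), np.float64(20.1), array([0., 0.]), array([ 1.14, -0.57, -1.59]), 34.8, array([-0.21,  0.84,  1.2 ,  1.54, -0.8 ,  1.31, -0.14]))
[ 0.    -0.     0.     0.005  0.008 -3.   ]
[ 0.013  0.014 -4.38   1.95  -6.988 -3.017]
```

Call:
drive_tool(series=[0,0,0,0,0,-0.2,-1,0,0,0,0,0,-0.5,-1,0,0,0,0,0,-1,-1,0,0,0,0,0,-1.5,-1,0,0,0,0,0,-2,-1,0,0,0,0,0,-2.5,-1,0,0,0,0,0,-2.9,-1,0,0,0,0,0,-3,-1,0,0,0,0,0,-3,-1])

```text
time: 14.63
ee_pos: [0.5425, -0.384, 0.2378]
eef_rot: [0.985, 0.174, 0.003, 0.002]
ft_force: [0.6, 0.2, -2.4]
width: 0.0234
grip_force: 34.8
```

```bash
python3 - <<'E'
from h import *
print(gstate())
print(units(*gtarget([.5187,-.0947,.12],42,0)))
E
```

```text
(14.6333, array([ 0.5418, -0.3844,  0.1217]), np.float64(20.09), array([-0.002 , -0.0016]), array([ 0.57,  0.18, -2.45]), 34.8, array([-0.22,  0.73,  1.27,  1.4 , -0.7 ,  1.49, -0.2 ]))
[ 0.038  0.    -4.381  1.949 -7.005  0.016]
```

Call:
drive_tool(series=[0,0,-0.3,0.1,-0.4,0,-1,0,0,-0.8,0.3,-1.1,0,-1,0,0,-1.4,0.5,-1.9,0,-1,0,0,-2,0.8,-2.7,0,-1,0,0,-2.6,1,-3.6,0,-1,0,0,-3.2,1.3,-4.5,0,-1,0,0,-3.7,1.5,-5.4,0,-1,0,0,-4.2,1.7,-6.2,0,-1,0,0,-4.4,1.9,-6.8,0,-1,0,0,-4.4,1.95,-7,0,-1])

```text
time: 15.47
ee_pos: [0.5191, -0.0882, 0.2342]
eef_rot: [0.932, 0.363, 0.001, 0.0]
ft_force: [-0.1, 0.9, -2.1]
width: 0.0239
grip_force: 34.9
```

Call:
drive_tool(series=[0,0,0,0,0,0,-1,0,0,0,0,0,0,-1,0,0,0,0,0,0,-1,0,0,0,0,0,0,-1])

```text
time: 15.8
ee_pos: [0.5191, -0.0952, 0.2353]
eef_rot: [0.934, 0.358, 0.001, 0.002]
ft_force: [-0.7, 0.8, -2.2]
width: 0.0238
grip_force: 34.9
```

```bash
python3 - <<'E'
from h import *
print(gstate())
print(units(*gtarget([.5187,-.0947,.065],42,0)))
E
```

```text
(15.8, array([ 0.5182, -0.0961,  0.1192]), np.float64(41.96), array([-0.0015,  0.0022]), array([-0.74,  0.78, -2.23]), 34.9, array([-1.03,  0.27,  1.32,  1.78, -0.27,  1.3 , -0.49]))
[ 0.017  0.025 -0.007  0.026 -0.02   1.356]
```

Call:
drive_tool(series=[0,0,0,0,0,0.3,-1,0,0,0,0,0,0.7,-1,0,0,0,0.03,-0.02,1,-1,0,0,0,0.03,-0.02,1.2,-1,0,0,0,0.03,-0.02,1.36,-1,0,0,0,0.03,-0.02,1.36,-1,0,0,0,0.03,-0.02,1.36,-1,0,0,0,0.03,-0.02,1.36,-1,0,0,0,0.03,-0.02,1.36,-1])

```text
time: 16.55
ee_pos: [0.5203, -0.0925, 0.1817]
eef_rot: [0.933, 0.359, 0.002, 0.002]
ft_force: [1.0, 0.1, -1.7]
width: 0.024
grip_force: 34.9
```

```bash
python3 - <<'E'
from h import *
print(gstate())
print(units(*gtarget([.5187,-.0947,.052],42,0)))
E
```

```text
(16.55, array([ 0.5196, -0.0933,  0.0656]), np.float64(42.1), array([-0.0017,  0.0006]), array([ 0.96,  0.13, -1.68]), 34.9, array([-0.96,  0.33,  1.25,  1.84, -0.34,  1.2 , -0.44]))
[ 0.019  0.007  0.02  -0.042  0.013  0.34 ]
```

Call:
drive_tool(series=[0,0,0,-0.04,0.01,0.04,-1,0,0,0,-0.04,0.01,0.08,-1,0,0,0,-0.04,0.01,0.12,-1,0,0,0,-0.04,0.01,0.16,-1,0,0,0,-0.04,0.01,0.2,-1,0,0,0,-0.04,0.01,0.24,-1,0,0,0,-0.04,0.01,0.28,-1,0,0,0,-0.04,0.01,0.32,-1,0,0,0,-0.04,0.01,0.36,-1,0,0,0,-0.04,0.01,0.36,-1])

```text
time: 17.38
ee_pos: [0.5191, -0.0937, 0.1666]
eef_rot: [0.933, 0.359, 0.001, 0.002]
ft_force: [-0.6, -0.5, 1.6]
width: 0.0239
grip_force: 34.9
```

```bash
python3 - <<'E'
from h import *
fz=[]
for i in range(6):
    camera('side'); fz.append(telemetry.read_state()['ft_force'])
print(np.mean(fz,0),gstate())
for t in (.06,.12,.18,.235): print(units(*gtarget([.5187,-.0947,.0505],42,t)))
E
```

```text
[-0.54639109  0.61172068  1.25596422] (17.6833, array([ 0.5183, -0.0946,  0.0507]), np.float64(42.1), array([-0.0012,  0.0013]), array([0.05, 1.48, 1.01]), 34.9, array([-0.93,  0.35,  1.23,  1.86, -0.36,  1.17, -0.42]))
[0.701 0.015 0.022 0.002 0.185 0.012]
[1.389e+00 1.600e-02 2.400e-02 1.000e-03 3.580e-01 2.800e-02]
[2.076e+00 1.600e-02 2.500e-02 1.000e-03 5.300e-01 5.500e-02]
[2.706e+00 1.700e-02 2.600e-02 1.000e-03 6.860e-01 8.900e-02]
```

Call:
drive_tool(series=[0.35,0,0,0,0.09,0.01,-1,0.7,0,0,0,0.185,0.02,-1,1.05,0,0,0,0.27,0.03,-1,1.4,0,0,0,0.36,0.04,-1,1.75,0,0,0,0.445,0.06,-1,2.1,0,0,0,0.53,0.08,-1,2.4,0,0,0,0.61,0.1,-1,2.6,0,0,0,0.66,0.11,-1,2.7,0,0,0,0.69,0.115,-1,2.7,0,0,0,0.69,0.115,-1])

```text
time: 18.52
ee_pos: [0.5379, -0.1148, 0.1622]
eef_rot: [0.927, 0.357, -0.041, -0.108]
ft_force: [1.7, -0.1, 3.0]
width: 0.024
grip_force: 34.9
```

Call:
drive_tool(series=[0,0,0,0,0,0,-1,0,0,0,0,0,0,-1,0,0,0,0,0,0,-1,0,0,0,0,0,0,-1,0,0,0,0,0,0,-1,0,0,0,0,0,0,-1,0,0,0,0,0,0,-1,0,0,0,0,0,0,-1,0,0,0,0,0,0,-1,0,0,0,0,0,0,-1])

```text
time: 19.35
ee_pos: [0.5378, -0.1144, 0.1623]
eef_rot: [0.927, 0.357, -0.041, -0.108]
ft_force: [2.1, -2.7, 2.8]
width: 0.0241
grip_force: 34.9
```

Call:
drive_tool(series=[0,0,0,0,0,0,-1,0,0,0,0,0,0,-1,0,0,0,0,0,0,-1,0,0,0,0,0,0,-1,0,0,0,0,0,0,-1,0,0,0,0,0,0,-1,0,0,0,0,0,0,-1,0,0,0,0,0,0,-1,0,0,0,0,0,0,-1,0,0,0,0,0,0,-1])

```text
time: 20.18
ee_pos: [0.5376, -0.1143, 0.1622]
eef_rot: [0.927, 0.357, -0.041, -0.108]
ft_force: [2.7, -3.4, 2.8]
width: 0.0238
grip_force: 34.9
```

```bash
python3 - <<'E'
from h import *
fz=[];ims=[]
for i in range(16):
    ims.append(camera('side').astype(float)); fz.append(telemetry.read_state()['ft_force'])
im=np.mean(ims,0);np.save('side5.npy',im)
print(np.mean(fz,0),gstate())
S=get_calibration('side')
u,v=proj(S,np.array([.5187,-.0947,.1]));print(u,v)
u0,v0=int(u)-25,int(v)-25
cv2.imwrite('pics/s5.png',cv2.resize(im[v0:v0+50,u0:u0+60,::-1],None,fx=12,fy=12,interpolation=cv2.INTER_CUBIC));print(u0,v0)
E
```

```text
[ 2.52963031 -3.00089633  2.05367408] (20.9833, array([ 0.5186, -0.095 ,  0.0493]), np.float64(42.12), array([0.2346, 0.0013]), array([ 2.29, -3.61,  2.7 ]), 34.9, array([-0.55,  0.55,  1.03,  1.65, -0.56,  1.45, -0.24]))
309.10577491385004 195.83348924505623
284 170[ WARN:0@6.092] global loadsave.cpp:1063 imwrite_ Unsupported depth image for selected encoder is fallbacked to CV_8U.
```

View pics/s5.png

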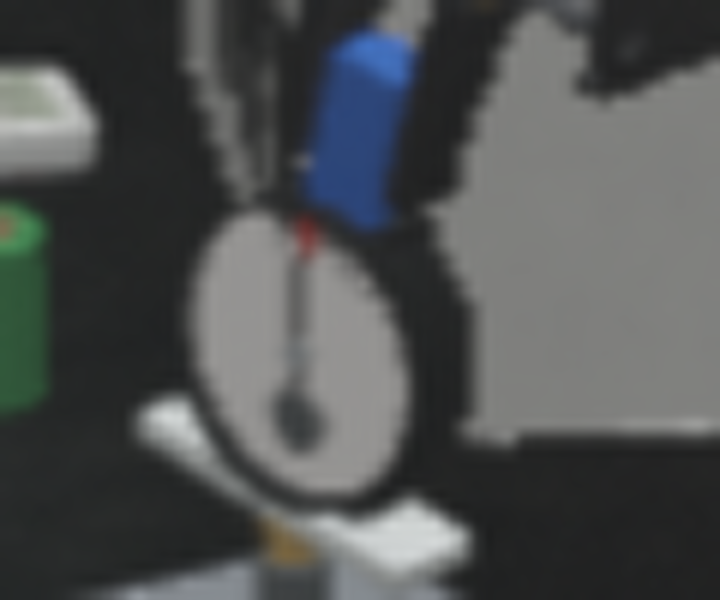

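The side view shows the foot resting on the stud near its middle, at crop (290,520). The pointer's tip is at (300,258) and the red mark at (308,236), slightly to its right. I'll work out the parallax with a joint fit of both views.

```bash
cat > joint.py <<'E'
import sys
exec(open('fit.py').read().split("def model")[0])
im=np.load(sys.argv[1] if len(sys.argv)>1 else 'side5.npy'); S=get_calibration('side')
tilt,foot=gstate()[3][0],gstate()[1]
r_,g_,b_=im[...,0],im[...,1],im[...,2]
w=np.clip(r_-np.maximum(g_,b_)-12,0,None); m_=np.zeros_like(w); m_[184:195,304:316]=1; w*=m_
vv,uu=np.mgrid[:400,:640]; red=np.array([(w*uu).sum(),(w*vv).sum()])/w.sum()
gr=im.mean(2); pts=[]
for v in range(193,199):
    row=gr[v,304:314]; d=np.clip(np.percentile(row,75)-row,0,None); k=d.argmax(); sl=slice(max(k-2,0),k+3); pts.append((304+(d[sl]*np.arange(10)[sl]).sum()/d[sl].sum(),v))
print('red',red,'ptr',np.round(pts,2).tolist())
pts=np.array(pts); bob=np.array([299,420])/12+[284,170]-.46
def res(q):
    X,Y,yaw,xp,xm,m,dz,pa,ro,rs,du,dv=q
    P=[(-.015,.045,0),(-.015,-.045,0),(xp,0,.048),(xp,.026*np.sin(pa),.048+.026*np.cos(pa)),(xm,.026*np.sin(m),.048+.026*np.cos(m)),(xm,ro*np.sin(m),.048+ro*np.cos(m))]
    u,v=proj(C,R.from_euler('z',yaw).apply(P)+[X,Y,dz]); e1=(np.c_[u,v]-px)/.35
    Rg=R.from_euler('z',np.radians(42))*R.from_rotvec([tilt,0,0])
    f=lambda x,r,a: np.array(proj(S,foot+Rg.apply([x,r*np.sin(a),.048+r*np.cos(a)])))+[du,dv]
    a=tilt+pa*0
    A,B=f(xp,0,a),f(xp,.026,a); line=A[0]+(pts[:,1]-A[1])*(B[0]-A[0])/(B[1]-A[1])
    bo=f(xp,-.019,a)
    e2=np.r_[(line-pts[:,0])/.3,(f(xm,rs,m)-red)/[.15,.3],0]
    return np.r_[e1.ravel(),e2,(xp+.0165)/.0015,(xm+.0155)/.0015,dz/.002,pa/.01,(ro-.036)/.002,(rs-.031)/.003,du/1.,dv/1.]
s=least_squares(res,[.542,-.384,.351,-.0165,-.015,.22,0,0,.036,.031,0,0])
n=['X','Y','yaw','xp','xm','m','dz','pa','ro','rs','du','dv']
sd=np.sqrt(np.diag(np.linalg.inv(s.jac.T@s.jac)))
for a,b,c in zip(n,s.x,sd): print(a,round(b,4),round(c,4))
print(s.fun.round(1),'tilt',tilt)
E
python3 joint.py
```

```text
red [309.14348875 189.20578778] ptr [[308.24, 193.0], [308.23, 194.0], [308.23, 195.0], [308.22, 196.0], [308.22, 197.0], [308.12, 198.0]]
X 0.545 0.0012
Y -0.3834 0.0004
yaw 0.3566 0.0085
xp -0.0154 0.0005
xm -0.0131 0.0006
m 0.212 0.0104
dz -0.0017 0.001
pa 0.0042 0.0089
ro 0.0349 0.0005
rs 0.0316 0.0022
du -0.2146 0.1531
dv -0.0833 0.7027
[ 1.  -0.3  2.  -1.7 -1.5  1.5 -0.8 -0.4 -0.2  0.6 -0.1  0.2  0.2  0.3
  0.3  0.3  0.3  0.7 -1.   0.   0.   0.8  1.6 -0.8  0.4 -0.6  0.2 -0.2
 -0.1] tilt 0.2346
```

```bash
cat >> joint.py <<'E'
q=s.x; im=cv2.imread('pics/w3.png').astype(np.float32)
A=np.arange(-.5,.62,.02)
for xf in (-.0131,-.0145):
  for r0 in (.031,.033):
    P=np.array([(xf,r0*np.sin(a),.048+r0*np.cos(a)) for a in A])
    u,v=proj(C,R.from_euler('z',q[2]).apply(P)+[q[0],q[1],q[6]])
    x=cv2.remap(im,u.astype(np.float32)[None],v.astype(np.float32)[None],cv2.INTER_CUBIC)[0]
    print(xf,r0,' '.join(f'{a:.2f}:{int(c.mean())}{"R" if c[2]-c[1]>60 else ""}' for a,c in zip(A,x)))
E
python3 joint.py | tail -4
```

```text
-0.0131 0.031 -0.50:127 -0.48:162 -0.46:189 -0.44:205 -0.42:217 -0.40:213 -0.38:192 -0.36:157 -0.34:121 -0.32:115 -0.30:164 -0.28:217 -0.26:208 -0.24:186 -0.22:211 -0.20:213 -0.18:126 -0.16:69 -0.14:127 -0.12:203 -0.10:206 -0.08:204 -0.06:219 -0.04:202 -0.02:151 0.00:112 0.02:111 0.04:156 0.06:220 0.08:214 0.10:159 0.12:119R 0.14:96R 0.16:87R 0.18:97R 0.20:99R 0.22:97R 0.24:95R 0.26:112R 0.28:169 0.30:221 0.32:223 0.34:147 0.36:89 0.38:137 0.40:220 0.42:226 0.44:218 0.46:224 0.48:229 0.50:219 0.52:154 0.54:110 0.56:166 0.58:221 0.60:223 0.62:219
-0.0131 0.033 -0.50:120 -0.48:182 -0.46:207 -0.44:144 -0.42:102 -0.40:165 -0.38:216 -0.36:146 -0.34:77 -0.32:137 -0.30:191 -0.28:131 -0.26:89 -0.24:117 -0.22:155 -0.20:180 -0.18:162 -0.16:111 -0.14:163 -0.12:239 -0.10:167 -0.08:77 -0.06:111 -0.04:147 -0.02:149 0.00:126 0.02:110 0.04:187 0.06:256 0.08:137 0.10:16 0.12:63R 0.14:99R 0.16:89R 0.18:93R 0.20:102R 0.22:96R 0.24:90R 0.26:72R 0.28:52 0.30:110 0.32:157 0.34:69 0.36:-3 0.38:102 0.40:193 0.42:111 0.44:31 0.46:91 0.48:159 0.50:204 0.52:120 0.54:79 0.56:131 0.58:165 0.60:152 0.62:161
-0.01
[... 393 characters left out ...]
0.30:170 0.32:230 0.34:207 0.36:86 0.38:67 0.40:163 0.42:232 0.44:223 0.46:216 0.48:226 0.50:213 0.52:148 0.54:83 0.56:117 0.58:193 0.60:224 0.62:216
-0.0145 0.033 -0.50:139 -0.48:93 -0.46:120 -0.44:200 -0.42:200 -0.40:114 -0.38:100 -0.36:183 -0.34:177 -0.32:87 -0.30:68 -0.28:128 -0.26:137 -0.24:113 -0.22:112 -0.20:120 -0.18:161 -0.16:185 -0.14:126 -0.12:109 -0.10:192 -0.08:199 -0.06:121 -0.04:117 -0.02:148 0.00:148 0.02:129 0.04:116 0.06:155 0.08:236 0.10:192 0.12:86R 0.14:79R 0.16:95R 0.18:93R 0.20:99R 0.22:102R 0.24:100R 0.26:92R 0.28:93R 0.30:134 0.32:223 0.34:233 0.36:129 0.38:100 0.40:196 0.42:229 0.44:176 0.46:184 0.48:235 0.50:232 0.52:164 0.54:103 0.56:168 0.58:229 0.60:234 0.62:226
```

```bash
cat >> joint.py <<'E'
def P2(q7,x,r,a):
    X,Y,yaw,dz=q7; return np.array(proj(C,R.from_euler('z',yaw).apply([x,r*np.sin(a),.048+r*np.cos(a)])+[X,Y,dz]))
q4=(q[0],q[1],q[2],q[6])
tk=[(-.328,-2),(-.16,-1),(.01,0),(.36,2),(.537,3)]
tpx=[P2(q4,-.0131,.031,a) for a,_ in tk]; mpx=P2(q4,-.0131,.031,.188)
def res2(p):
    X,Y,yaw,dz,xp,xt,xm,m,pa,rm,rs,du,dv=p[:13]; rt=p[13:18]; k=(X,Y,yaw,dz)
    e=[P2(k,-.0,0,0)*0]; 
    u,v=proj(C,R.from_euler('z',yaw).apply([(-.015,.045,0),(-.015,-.045,0)])+[X,Y,dz]); e1=[((np.c_[u,v]-px[:2])/.5).ravel()]
    e1.append((P2(k,xp,0,0)-px[2])/.5); e1.append((P2(k,xp,.026,pa)-px[3])/.4)
    for (a,n_),t,r in zip(tk,tpx,rt): e1.append((P2(k,xt,r,np.radians(10*n_))-t)/.25)
    e1.append((P2(k,xm,rm,m)-mpx)/.25)
    Rg=R.from_euler('z',np.radians(42))*R.from_rotvec([tilt,0,0])
    f=lambda x,r,a: np.array(proj(S,foot+Rg.apply([x,r*np.sin(a),.048+r*np.cos(a)])))+[du,dv]
    A_,B_=f(xp,0,tilt),f(xp,.026,tilt); line=A_[0]+(pts[:,1]-A_[1])*(B_[0]-A_[0])/(B_[1]-A_[1])
    e1.append((line-pts[:,0])/.4); e1.append((f(xm,rs,m)-red)/[.15,.3])
    e1.append([(xp+.0165)/.002,(xt+.0135)/.002,(xm-xt+.0006)/.0006,dz/.002,pa/.01,(rm-.031)/.0005,(rs-.031)/.003,du,dv]); e1.append((rt-.031)/.0005)
    return np.concatenate(e1)
s2=least_squares(res2,np.r_[.543,-.384,.354,0,-.0155,-.0133,-.014,.2,0,.031,.031,0,0,[.031]*5])
sd=np.sqrt(np.diag(np.linalg.inv(s2.jac.T@s2.jac)))
print('JOINT2')
for a,b,c in zip(['X','Y','yaw','dz','xp','xt','xm','m','pa','rm','rs','du'],s2.x,sd): print(a,round(b,4),round(c,4))
print(s2.fun.round(1))
E
python3 joint.py | sed -n '/JOINT2/,$p'
```

```text
JOINT2
X 0.545 0.0014
Y -0.3833 0.0005
yaw 0.3596 0.011
dz -0.0019 0.001
xp -0.0151 0.0007
xt -0.0127 0.0006
xm -0.0131 0.0007
m 0.1813 0.0099
pa 0.0006 0.0089
rm 0.0311 0.0004
rs 0.0316 0.0022
du -0.3406 0.1893
[ 0.8 -0.6  1.8 -1.4 -0.5  1.  -0.3 -0.5 -0.5 -0.1 -0.   0.1  0.4  0.1
 -0.   0.2 -0.3  0.6 -0.1 -0.1 -0.   0.   0.   0.1  0.1  0.3 -0.1  0.
  0.7  0.4  0.3 -0.9  0.1  0.2  0.2 -0.3 -0.2 -0.  -0.1 -0.1 -0.3 -0.4]
```

```bash
python3 - <<'E'
from h import *
p,q=gtarget([.5187,-.0947,.0493],42.1,.2346); p2,q2=gtarget([.5187,-.0947,.0493],42.1,.182)
print(units(p2,q2,p,q))
E
```

```text
[-0.603  0.    -0.002 -0.    -0.153  0.004]
```

Call:
drive_tool(series=[-0.15,0,0,0,-0.038,0.001,-1,-0.3,0,0,0,-0.076,0.002,-1,-0.45,0,0,0,-0.114,0.003,-1,-0.6,0,0,0,-0.153,0.004,-1,-0.6,0,0,0,-0.153,0.004,-1,-0.6,0,0,0,-0.153,0.004,-1,-0.6,0,0,0,-0.153,0.004,-1,-0.6,0,0,0,-0.153,0.004,-1,-0.6,0,0,0,-0.153,0.004,-1,-0.6,0,0,0,-0.153,0.004,-1])

```text
time: 21.82
ee_pos: [0.5333, -0.1095, 0.1632]
eef_rot: [0.929, 0.358, -0.032, -0.084]
ft_force: [-0.8, 1.2, 2.0]
width: 0.0238
grip_force: 35.0
```

Call:
drive_tool(series=[0,0,0,0,0,0,-1,0,0,0,0,0,0,-1,0,0,0,0,0,0,-1,0,0,0,0,0,0,-1,0,0,0,0,0,0,-1,0,0,0,0,0,0,-1,0,0,0,0,0,0,-1,0,0,0,0,0,0,-1,0,0,0,0,0,0,-1,0,0,0,0,0,0,-1])

```text
time: 22.65
ee_pos: [0.5336, -0.1098, 0.1635]
eef_rot: [0.93, 0.358, -0.031, -0.084]
ft_force: [-1.5, 1.3, 2.2]
width: 0.0236
grip_force: 35.0
```

Call:
drive_tool(series=[0,0,0,0,0,0,-1,0,0,0,0,0,0,-1,0,0,0,0,0,0,-1,0,0,0,0,0,0,-1,0,0,0,0,0,0,-1,0,0,0,0,0,0,-1,0,0,0,0,0,0,-1,0,0,0,0,0,0,-1])

```text
time: 23.32
ee_pos: [0.5336, -0.1098, 0.1635]
eef_rot: [0.93, 0.358, -0.031, -0.084]
ft_force: [-1.2, 0.9, 2.6]
width: 0.0238
grip_force: 35.0
```

```bash
python3 - <<'E'
from h import *
fz=[];ims=[]
for i in range(16):
    ims.append(camera('side').astype(float)); fz.append(telemetry.read_state()['ft_force'])
im=np.mean(ims,0);np.save('side6.npy',im)
print(np.mean(fz,0),gstate())
cv2.imwrite('pics/s6.png',cv2.resize(im[170:220,284:344,::-1].astype(np.uint8),None,fx=12,fy=12,interpolation=cv2.INTER_CUBIC))
E
python3 joint.py side6.npy | sed -n '1p;/JOINT2/,$p'
```

```text
[-1.3036705   1.13405753  1.83309784] (24.1167, array([ 0.5186, -0.095 ,  0.0493]), np.float64(42.12), array([0.1822, 0.0014]), array([-0.77,  0.96,  1.18]), 35.0, array([-0.62,  0.51,  1.06,  1.7 , -0.52,  1.39, -0.26]))
red [308.10944206 188.81080114] ptr [[307.44, 193.0], [307.44, 194.0], [307.44, 195.0], [307.45, 196.0], [307.44, 197.0], [307.38, 198.0]]
JOINT2
X 0.5451 0.0014
Y -0.3833 0.0005
yaw 0.3594 0.011
dz -0.002 0.001
xp -0.0152 0.0007
xt -0.0126 0.0006
xm -0.0129 0.0007
m 0.1783 0.0099
pa 0.0007 0.0089
rm 0.031 0.0004
rs 0.0314 0.0022
du -0.4328 0.1893
[ 0.8 -0.6  1.8 -1.4 -0.6  0.8 -0.4 -0.7 -0.5 -0.1  0.   0.1  0.4  0.1
  0.   0.2 -0.3  0.6 -0.2  0.1  0.2  0.2  0.2  0.2  0.2  0.4 -0.4  0.
  0.7  0.4  0.6 -1.   0.1 -0.   0.1 -0.4 -0.1 -0.  -0.1 -0.2 -0.4 -0.4]
```

View pics/s6.png

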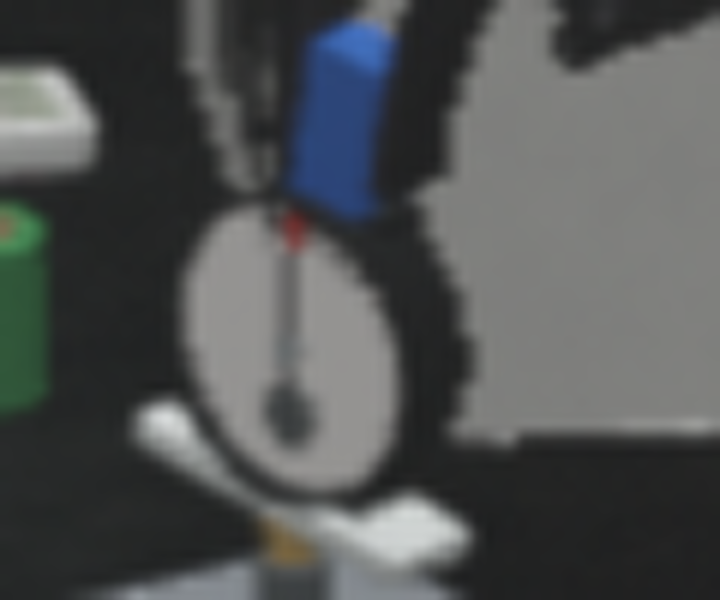

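The side view shows the pointer (tip near (288,250)) now running to the red mark at (295,230). The offset that remains matches the mark lying about 2 mm behind the pointer. The fitted mark angle is 0.18 and the tilt is 0.182. Both estimates put the stud 7–8.5 mm down, so I'm handing in.

```bash
python3 -c "
from bench import r
print(r.close_job())"
```

```text
the job is handed in; nothing more can be done
None
```

I handed the job in at about 24 s: the green roll stands upright near (0.446, 0.118), and the gauge is held still on the stud, pressed about 7–8 mm down. Its tilt is 0.182 rad, against a mark angle I measured as 0.18 ± 0.01; the hand-in gave no verdict.

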